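# Index the dish carousel to its yellow seat

## Robot

A 6-joint arm with a two-finger parallel gripper is mounted at the origin on a cart in front of the work surface, level with it; the furniture and walls round the work are solid. World frame = base frame: x ahead of the robot, y to its left, z up, the work surface at z = 0. Lengths are in m, angles in rad, forces in N, time in s.
With the tool pointing down it reaches from about 0.325 to 0.775 m from the base axis. Payload 5.5 kg.
Tool frame: the origin (TCP) lies at the very end of the fingers, on their centre line; the grasp point (between the pads) lies 19 mm behind it; z points along the fingers, y is the direction in which the jaws open and shut (so a half turn about z gives the same grasp; the last joint's range is limited). The gripper opens to 88 mm and grips with 3 to 60 N. Pads are 20 mm wide; open, the fingers measure 115 mm over their backs; the gripper's body (75 mm by 178 mm) begins 61 mm behind the grasp point.
Start: joints at [-1.193, 0.091, 1.231, -0, 1.82, -0.057], TCP at [0.253, -0.544, 0.223] pointing down, gripper open.
Joint ranges: [-2.87, 2.87], [-0.86, 2.18], [0.17, 2.46], [-1.51, 4.65], [0.06, 2.69], [-2.65, 2.65]. Speed limits (rad/s): [2.57, 2.57, 3.01, 3.14, 3.14, 3.14].

## Interface

Orientations are given as a rotation vector (axis times angle).
In Python, from bench import readout, vision, arm gives the robot as it stands. The module is installed in compiled form; this text tells all that it offers.
- The arm moves only by the tool move_arm, never from a script. Its argument "moves" is a list of rows, each an object with "slide": the shift along the tool's x, y, z in mm, a list of three; "turn": the turn about the tool's z in degrees; "grip": the opening in per cent of the stroke, from 0 (shut) to 100 (fully open). In form: [{"slide": [dx, dy, dz], "turn": turn, "grip": grip}, ...]. A call has 1 to 12 rows; each row is the pose to reach, as a shift and turn from the pose commanded when the call began, along the tool's axes at that moment; what a row does not reach only later rows make up. A row lasts 1/8 s, in which the tool goes at most 62.5 mm and 10.7 degrees, less where a joint would pass 70% of its speed; a pose out of reach is approached as far as the arm can. A call with a gripper value outside its range is refused whole. The fingers move at their own pace and stop on an object; "grip_force" is the grip in N (left out, the last holds). Time passes only in rows, so rows that repeat a pose let the fingers close. It gives the time, the measured TCP pose, the force and the opening at its end, in the units of the state.
- readout.get_obs(): the state, without advancing time (a new reading comes with each control period).
- vision.read_camera(name): name is "scene" or "top" or "wrist"; returns the picture (400x640x3 uint8, red, green, blue); there is no depth.
- vision.get_calibration(name): a dict with "vfov" (degrees; the focal length in pixels is half the picture's height over the tangent of half this angle, whatever the lens; pixels are square), "cx", "cy" (the principal point, pixels), "T" (4x4, takes a point from camera to world coordinates); the wrist camera has in their place "tool_from_camera" (4x4, takes a point from camera to tool coordinates, whose origin is the TCP and whose axes are the flange's). Camera axes: x right, y up, looking along -z (the intrinsics and any distortion apply to the point x, -y, -z); pixel columns grow to the right and rows downward; lengths in m; the calibration is good to about 2 mm. A picture is of the moment at which its call begins: read the wrist's pose just before it. get_calibration takes no time and is no camera call.
- arm.sign_off(): hands the job in, once; it reports no verdict.
The state is a dict: "time_s": time; "joint_pos": joint angles; "joint_vel": joint speeds; "tau": joint torques, N m; "tcp_pos": TCP position; "tool_rot": TCP orientation; "wrist_force": force on the tool from outside, world axes, zero at the start; "moment": the same for the moment, N m; "finger_gap": finger opening in m.
Only numpy, scipy, OpenCV 4.12 (cv2) and the standard library are available. Lean on these libraries where they do the work, as an engineer would, in place of code of your own. Each camera call takes 0.05 s, during which the arm holds its last target.

## Task

Turn the dish carousel by pushing one of its black posts until the petri dish in the yellow seat stands at the red pointer, centred on it as well as the eye can judge. Keep all three dishes lying in their seats, and leave the carousel standing still.

Things in the scene. Friction and masses are not known exactly. Their poses are not given: they have to be found in the camera images.
- index_spot (a point): Fixed point 31.5 mm above the bench where the centre of the yellow seat's dish must come: in front of the red pointer, a level red cone (tip 106 mm from the carousel's axis) on a grey bracket (back 147 mm from the axis; all at most 37 mm above the bench). Its +x is level and points from the pointer to the carousel's vertical axis, which lies 60 mm along +x from here; z up.
- dish_yellow_centre (a point): Centre of the petri dish (clear, pink content, 61 mm across, 15 mm high) lying loose in the yellow seat, 2.5 mm play all round, centre about 32 mm above the bench; z up, x and y mean nothing. Seats are coloured rings, 74 mm across, tops 30 mm above the bench, on a white turning disc (204 mm across, upper face at 24 mm), 120 degrees apart, centres 60 mm from the axis.
- dish_blue_centre (a point): Centre of the same kind of dish in the blue seat, 120 degrees counter-clockwise (from above) from yellow. Three black upright posts stand on the disc, one half-way between each two neighbouring seats (60 degrees to either side of each seat): 14 mm in diameter, 88 mm from the axis, tops 80 mm above the bench. The steel hub on the axis is 32 mm across, top at 36 mm.
- dish_green_centre (a point): Centre of the same kind of dish in the green seat, 120 degrees clockwise (from above) from yellow. The disc turns either way without stops, carrying seats, dishes and posts; about half a newton on a post turns it, and it stops almost at once when no longer pushed.
Mind the look-alikes: they are no part of the job. What is shaped like the part that bears dish_yellow_centre but purple is not meant.

How it is judged:
At the end, for the whole second after the job is handed in: The centre of the dish in the yellow seat is within 15 mm (level distance) of the index spot in front of the red pointer, all dishes lie flat in their seats, and the carousel is still (horizontal distance between dish_yellow_centre and index_spot below 0.015 m and linear speed of dish_yellow below 0.01 m/s); the robot touches nothing.
It fails at once if a dish is lifted, tipped or pushed out of its seat (height (world z) of any of dish_yellow_centre, dish_blue_centre, dish_green_centre above 0.037 m or height (world z) of any of dish_yellow_centre, dish_blue_centre, dish_green_centre below 0.028 m or angle between any of dish_yellow_centre, dish_blue_centre, dish_green_centre's own z axis and vertical above 0.2 rad).
It also fails if it takes over 38 s, if anything falls off the work surface, if the arm or the gripper's body presses on something with over 40 N, if the wrist force passes 120 N, or if a joint passes its speed limit or range.

## Working session

There is one attempt and no reset: what is moved stays moved. The work goes in short steps, Python scripts to look and compute and a tool call to move; the robot and the scene stay as the last step left them, time stands still between calls to the robot, and variables do not carry over. Pictures are saved under pics/ and viewed, and the job is handed in when it is done.

Besides the shell and the picture viewer there is one more tool, called as a command line: name --argument value ..., lists and objects as JSON in quotes. move_arm: Moves the arm, as the interface text tells. Its arguments: {"type":"object","properties":{"moves":{"type":"array","items":{"type":"object","properties":{"slide":{"type":"array","items":{"type":"number"}},"turn":{"type":"number"},"grip":{"type":"number"}}}},"grip_force":{"type":"number"}},"required":["moves"]}

```bash
mkdir -p pics; python3 - <<'E'
from bench import readout, vision
import cv2, numpy as np
np.set_printoptions(precision=4,suppress=True)
o=readout.get_obs()
for k in o: print(k,np.array(o[k]))
for n in ["scene","top"]:
    c=vision.get_calibration(n); print(n,c)
    cv2.imwrite(f"pics/{n}0.png",cv2.cvtColor(vision.read_camera(n),cv2.COLOR_RGB2BGR))
print(vision.get_calibration("wrist"))
E
```

```text
time_s 0.0
joint_pos [-1.1927  0.0919  1.2319 -0.      1.8198 -0.0567]
joint_vel [-0.0002  0.0006  0.0007 -0.0017  0.0008  0.0015]
tau [ -0.0001 -44.6459 -40.6443   0.0696   0.0295  -0.0002]
tcp_pos [ 0.2526 -0.5439  0.2215]
tool_rot [-3.0658 -0.6772  0.0005]
wrist_force [ 0.4751 -0.2034 -0.7199]
moment [-0.0231 -0.0247 -0.0714]
finger_gap 0.08788124112635412
scene {'vfov': 51.33396320340683, 'cx': 322.98526990157677, 'cy': 196.10392523192377, 'T': array([[ 0.3044,  0.5043, -0.8081, -0.1504],
       [-0.9525,  0.1581, -0.2602, -0.5424],
       [-0.0035,  0.8489,  0.5285,  0.5057],
       [ 0.    ,  0.    ,  0.    ,  1.    ]])}
top {'vfov': 47.77677297770886, 'cx': 313.50590806894996, 'cy': 189.76291904115533, 'T': array([[-0.0227,  0.9949, -0.0984,  0.4639],
       [-0.9997, -0.0229, -0.0013, -0.3214],
       [-0.0035,  0.0983,  0.9951,  0.9181],
       [ 0.    ,  0.    ,  0.    ,  1.    ]])}
{'vfov': 69.9314770981795, 'cx': 318.6245914872553, 'cy': 202.52604746684972, 'tool_from_camera': array([[ 0.    ,  0.952 ,  0.306 ,  0.0854],
       [ 1.    ,  0.0002, -0.0008, -0.0002],
       [-0.0008,  0.306 , -0.952 , -0.1624],
       [ 0.    ,  0.    ,  0.    ,  1.    ]])}
```

View pics/scene0.png

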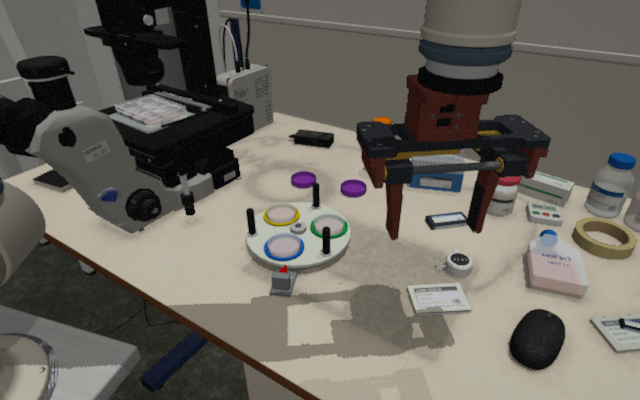

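View pics/top0.png

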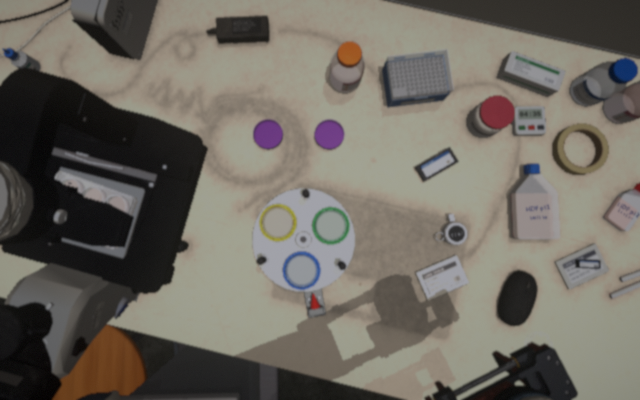

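The top view shows the yellow seat at about (278,223), blue at (302,270), green at (331,225), the hub at (303,239) and the pointer tip at (314,295). The posts are near (306,193), (262,260) and (341,265).

```bash
cat > h.py <<'E'
from bench import readout, vision
import cv2, numpy as np
np.set_printoptions(precision=4,suppress=True)
def ray(name,uv,z,cal=None):
    c=cal or vision.get_calibration(name); f=200/np.tan(np.radians(c['vfov']/2))
    T=np.array(c['T']); d=T[:3,:3]@np.array([(uv[0]-c['cx'])/f,-(uv[1]-c['cy'])/f,-1]); o=T[:3,3]
    return o+d*(z-o[2])/d[2]
def blobs(img,lo,hi,amin=8):
    h=cv2.cvtColor(img,cv2.COLOR_RGB2HSV); m=cv2.inRange(h,np.array(lo),np.array(hi))
    n,l,s,c=cv2.connectedComponentsWithStats(m)
    return m,[(s[i],c[i]) for i in range(1,n) if s[i][4]>=amin]
E
cat > meas.py <<'E'
from h import *
import sys
img=vision.read_camera("top"); cv2.imwrite(f"pics/top_{sys.argv[1]}.png",cv2.cvtColor(img,cv2.COLOR_RGB2BGR))
roi=np.zeros_like(img); roi[170:325,235:375]=img[170:325,235:375]
big=cv2.resize(img[170:325,235:375],None,fx=4,fy=4,interpolation=cv2.INTER_CUBIC)
cv2.imwrite(f"pics/crop_{sys.argv[1]}.png",cv2.cvtColor(big,cv2.COLOR_RGB2BGR))
S={}
for n,lo,hi in [("yellow",(20,90,60),(35,255,255)),("green",(55,90,40),(90,255,255)),("blue",(100,90,60),(125,255,255)),("red",(0,150,80),(6,255,255))]:
    m,b=blobs(roi,lo,hi)
    pts=cv2.findNonZero(m)
    if pts is None: print(n,"none");continue
    if n=="red":
        for s,c in b: print(n,s,c, ray("top",c,0.031))
    else:
        big_=max(b,key=lambda t:t[0][4]); 
        e=cv2.fitEllipse(cv2.convexHull(pts)) if len(pts)>8 else None
        S[n]=ray("top",e[0],0.030); print(n,big_[0],e,S[n])
if len(S)==3:
    c=sum(S.values())/3; print("axis",c)
    for n in S: d=S[n]-c; print(n,np.hypot(*d[:2]),np.degrees(np.arctan2(d[1],d[0])))
E
python3 meas.py 1
```

```text
yellow [260 204  36  37 311] ((277.5102844238281, 222.2095947265625), (36.159461975097656, 36.56461715698242), 37.483333587646484) [ 0.4894 -0.2482  0.03  ]
green [313 208  36  36 200] ((330.3816223144531, 225.3653564453125), (35.48548889160156, 35.64120864868164), 116.79158782958984) [ 0.4808 -0.3518  0.03  ]
blue [283 252  37  37 321] ((301.1670227050781, 270.0335388183594), (36.92177200317383, 37.24555206298828), 11.868780136108398) [ 0.3957 -0.2927  0.03  ]
red [311 295   9  14  70] [314.1    302.8143] [ 0.3328 -0.3164  0.031 ]
axis [ 0.4553 -0.2976  0.03  ]
yellow 0.06000653478112082 55.38506754924661
green 0.0599157018506792 -64.75735395813356
blue 0.059832045504141396 175.3892399059083
```

View pics/crop_1.png

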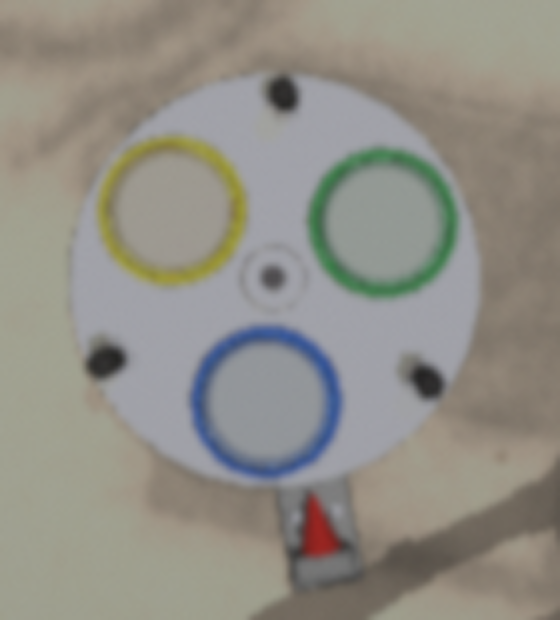

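```bash
cat > plan.py <<'E'
from h import *
from scipy.spatial.transform import Rotation as R
A=np.array([0.4553,-0.2976]); PH=235.3
def post(ph,r=0.088): return A+r*np.array([np.cos(np.radians(ph)),np.sin(np.radians(ph))])
def rel(pos,Rm,xyz): return Rm.T@(np.array(xyz)-pos)*1000
E
python3 - <<'E'
from plan import *
for uv in [(313.25,292.5),(314.1,302.8),(315.5,311)]:
    p=ray("top",uv,0.0315); d=p[:2]-A; print("ptr",p,np.hypot(*d),np.degrees(np.arctan2(d[1],d[0]))%360)
for uv in [(341.8,265),(261.4,260),(305.6,193.4)]:
    p=ray("top",uv,0.078); d=p[:2]-A; print("post",p,np.hypot(*d),np.degrees(np.arctan2(d[1],d[0]))%360)
o=readout.get_obs(); Rm=R.from_rotvec(o['tool_rot']).as_matrix(); print(Rm)
tgt=[*post(PH),0.15]; print(tgt, rel(np.array([.253,-.544,.223]),Rm,tgt))
print("ty az",np.degrees(np.arctan2(Rm[1,1],Rm[0,1])), "turn",-( (PH+90-360)-np.degrees(np.arctan2(Rm[1,1],Rm[0,1]))))
E
```

```text
ptr [ 0.3524 -0.3153  0.0315] 0.10436027165787942 189.73759759608276
ptr [ 0.3329 -0.3164  0.0315] 0.1238200175124367 188.75478822046037
ptr [ 0.3174 -0.3188  0.0315] 0.13950504880935644 188.7340422265887
post [ 0.4068 -0.3692  0.078 ] 0.0864640953596199 235.88465860367927
post [ 0.4192 -0.2214  0.078 ] 0.08428276895306401 115.33786470356065
post [ 0.5405 -0.3054  0.078 ] 0.08555894192105276 354.7660807007418
[[ 0.9069  0.4212 -0.0005]
 [ 0.4212 -0.9069  0.0014]
 [ 0.0001 -0.0015 -1.    ]]
[np.float64(0.40520340193808574), np.float64(-0.3699486756107049), 0.15] [211.3525 -93.6342  73.1541]
ty az -65.08696511723319 turn -30.386965117233203
```

move_arm --moves '[{"slide": [50,-22,0],"turn": -6,"grip": 40},{"slide": [100,-44,15],"turn": -14,"grip": 40},{"slide": [150,-66,40],"turn": -22,"grip": 40},{"slide": [195,-86,65],"turn": -30.4,"grip": 40},{"slide": [211,-94,73],"turn": -30.4,"grip": 40},{"slide": [211,-94,73],"turn": -30.4,"grip": 40},{"slide": [211,-94,73],"turn": -30.4,"grip": 40}]'

```text
time_s: 1.02
tcp_pos: [0.404, -0.3715, 0.1508]
tool_rot: [2.783, 1.454, -0.0]
wrist_force: [-0.6, 0.1, 0.3]
finger_gap: 0.0348
```

```bash
python3 - <<'E'
from plan import *
o=readout.get_obs(); im=vision.read_camera("wrist"); im2=vision.read_camera("scene")
cv2.imwrite("pics/w1.png",cv2.cvtColor(im,cv2.COLOR_RGB2BGR)); cv2.imwrite("pics/s1.png",cv2.cvtColor(im2,cv2.COLOR_RGB2BGR))
Rm=R.from_rotvec(o['tool_rot']).as_matrix(); print(o['time_s'],o['tcp_pos'],o['finger_gap'],o['joint_pos'],Rm[:,1],post(PH))
E
```

```text
1.025 [ 0.404  -0.3715  0.1508] 0.0347655941692442 [-0.805  -0.0507  1.5012 -0.0007  1.6894 -0.1973] [ 0.8209 -0.571   0.0015] [ 0.4052 -0.3699]
```

View pics/w1.png

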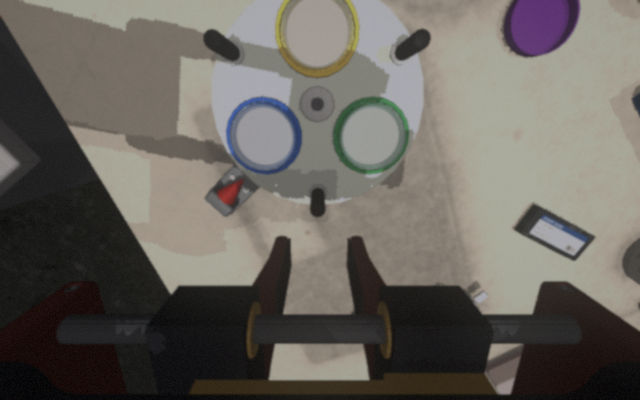

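View pics/s1.png

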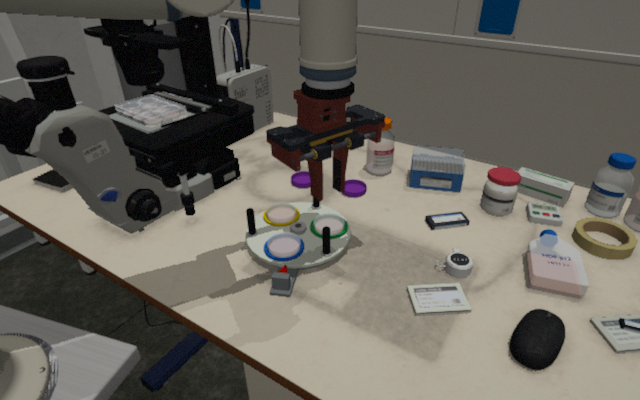

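```bash
python3 - <<'E'
from plan import *
o=readout.get_obs(); c=dict(vision.get_calibration("wrist"))
T=np.eye(4); T[:3,:3]=R.from_rotvec(o['tool_rot']).as_matrix(); T[:3,3]=o['tcp_pos']; c['T']=T@c['tool_from_camera']
p=ray("w",(317.5,210),0.08,c); print(p, "in tool mm",rel(T[:3,3],T[:3,:3],p))
print("hub",ray("w",(317,103),0.036,c))
E
```

```text
[ 0.4055 -0.3685  0.08  ] in tool mm [ 3.5349 -0.6165 70.7771]
hub [ 0.4556 -0.2958  0.036 ]
```

move_arm --moves '[{"slide": [2,0,20],"turn": 0,"grip": 40},{"slide": [2,0,50],"turn": 0,"grip": 40},{"slide": [2,0,80],"turn": 0,"grip": 40},{"slide": [2,0,101],"turn": 0,"grip": 40},{"slide": [2,0,101],"turn": 0,"grip": 40}]'

```text
time_s: 1.75
tcp_pos: [0.404, -0.3674, 0.0453]
tool_rot: [-2.779, -1.455, 0.002]
wrist_force: [-0.8, 0.1, -0.2]
finger_gap: 0.0353
```

```bash
cat > step.py <<'E'
from plan import *
import sys
# rows for tool centre travelling from angle a to b about axis, from current measured pose
a,b,n=map(float,sys.argv[1:4]); n=int(n)
o=readout.get_obs(); p=o['tcp_pos']; Rm=R.from_rotvec(o['tool_rot']).as_matrix()
az=np.degrees(np.arctan2(Rm[1,1],Rm[0,1])); d=p[:2]-A
print("now ang",np.degrees(np.arctan2(d[1],d[0]))%360,"r",np.hypot(*d),"z",p[2],"ty az",az,"j6",o['joint_pos'][5],"t",o['time_s'],"F",o['wrist_force'])
for ph in np.linspace(a,b,n+1)[1:]:
    v=rel(p,Rm,[*post(ph),p[2]]); print(np.round(v,1), "turn",round(-((ph+90-az+180)%360-180),1))
E
python3 step.py 235.3 283.3 12
```

```text
now ang 233.67457838817097 r 0.08658135723349815 z 0.04531945711491098 ty az -34.73979331914354 j6 -0.1938606623777252 t 1.75 F [-0.7543  0.0825 -0.2224]
[-1.2  8.6 -0. ] turn -4.0
[-0.6 14.7 -0.1] turn -8.0
[ 0.5 20.8 -0.1] turn -12.0
[ 2.  26.7 -0.1] turn -16.0
[ 3.9 32.6 -0.2] turn -20.0
[ 6.2 38.2 -0.2] turn -24.0
[ 8.9 43.8 -0.2] turn -28.0
[12.  49.1 -0.3] turn -32.0
[15.4 54.2 -0.3] turn -36.0
[19.2 59.  -0.3] turn -40.0
[23.3 63.6 -0.3] turn -44.0
[27.7 67.8 -0.3] turn -48.0
```

move_arm --moves '[{"slide": [-0.5,6,-4],"turn": -4,"grip": 40},{"slide": [-0.5,13,-4],"turn": -8,"grip": 40},{"slide": [0.5,20,-4],"turn": -12,"grip": 40},{"slide": [2,26.5,-4],"turn": -16,"grip": 40},{"slide": [4,32.5,-4],"turn": -20,"grip": 40},{"slide": [6,38,-4],"turn": -24,"grip": 40},{"slide": [9,44,-4],"turn": -28,"grip": 40},{"slide": [12,49,-4],"turn": -32,"grip": 40},{"slide": [15.5,54,-4],"turn": -36,"grip": 40},{"slide": [19,59,-4],"turn": -40,"grip": 40},{"slide": [23.5,63.5,-4],"turn": -44,"grip": 40},{"slide": [27.5,68,-4],"turn": -48,"grip": 40}]'

```text
time_s: 3.25
tcp_pos: [0.4774, -0.385, 0.0535]
tool_rot: [1.946, 2.465, -0.0]
wrist_force: [-0.5, -0.2, 0.1]
finger_gap: 0.0352
```

```bash
python3 meas.py 2; python3 step.py 283.3 331.3 12;
```

```text
yellow [254 226  35  35 193] ((271.7441101074219, 242.9955596923828), (33.65800094604492, 37.3656005859375), 40.160980224609375) [ 0.4491 -0.2363  0.03  ]
green [297 208   3  12  18] ((301.4225158691406, 209.17135620117188), (9.077157020568848, 20.696224212646484), 8.300827980041504) [ 0.5139 -0.2956  0.03  ]
blue [304 245  37  37 278] ((322.1357116699219, 263.30126953125), (36.277435302734375, 36.830055236816406), 159.04559326171875) [ 0.4077 -0.3338  0.03  ]
red [311 295   8  14  69] [313.9565 302.7971] [ 0.3329 -0.3162  0.031 ]
axis [ 0.4569 -0.2886  0.03  ]
yellow 0.052840987301382314 98.4725488941259
green 0.05744774451959971 -7.048753442619132
blue 0.06684147670500205 -137.43342791609584
now ang 284.6346249361369 r 0.09012530139748419 z 0.05351967454374239 ty az 13.585742506862879 j6 -0.9704486020798957 t 3.3 F [0.7822 0.4089 0.0232]
[2.3 4.1 0. ] turn -3.7
[ 2.9 10.2  0. ] turn -7.7
[ 3.9 16.2  0. ] turn -11.7
[ 5.4 22.2  0. ] turn -15.7
[ 7.3 28.   0. ] turn -19.7
[ 9.5 33.7  0. ] turn -23.7
[12.2 39.3  0. ] turn -27.7
[15.3 44.6  0. ] turn -31.7
[18.7 49.7  0. ] turn -35.7
[22.4 54.6  0. ] turn -39.7
[26.5 59.2  0. ] turn -43.7
[30.9 63.5  0. ] turn -47.7
```

View pics/crop_2.png

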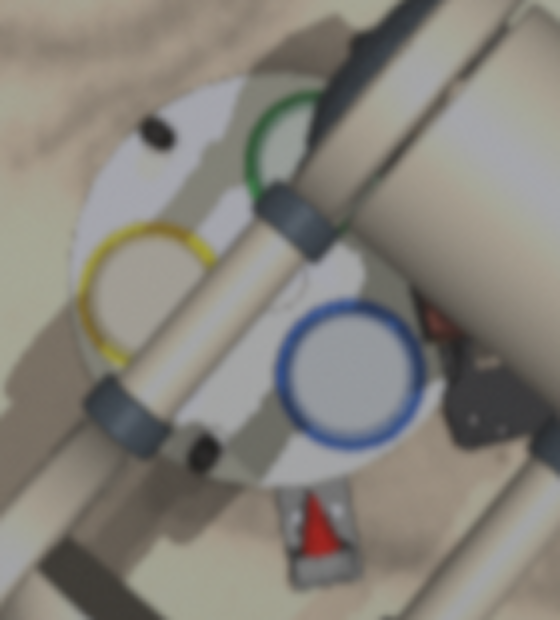

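move_arm --moves '[{"slide": [1.5,4,1],"turn": -3.5,"grip": 40},{"slide": [2.5,10,1],"turn": -7.5,"grip": 40},{"slide": [4,16,1],"turn": -11.5,"grip": 40},{"slide": [5.5,22,1],"turn": -15.5,"grip": 40},{"slide": [7,28,1],"turn": -19.5,"grip": 40},{"slide": [9.5,33.5,1],"turn": -23.5,"grip": 40},{"slide": [12,39,1],"turn": -27.5,"grip": 40},{"slide": [15,44.5,1],"turn": -31.5,"grip": 40},{"slide": [18.5,49.5,1],"turn": -35.5,"grip": 40},{"slide": [22.5,54.5,1],"turn": -39.5,"grip": 40},{"slide": [26.5,59,1],"turn": -43.5,"grip": 40},{"slide": [31,63.5,1],"turn": -47.5,"grip": 40}]'

```text
time_s: 4.8
tcp_pos: [0.5321, -0.3403, 0.0525]
tool_rot: [0.79, 3.039, -0.001]
wrist_force: [0.1, -0.1, -0.1]
finger_gap: 0.035
```

```bash
python3 meas.py 3; python3 step.py 332 368 9;
```

```text
yellow [267 246  37  38 330] ((284.9900817871094, 264.2899475097656), (37.00074768066406, 37.453365325927734), 40.39469909667969) [ 0.4074 -0.2615  0.03  ]
green [273 195  36  34 122] ((290.2720642089844, 211.3950653076172), (34.869754791259766, 35.10147476196289), 96.43655395507812) [ 0.51   -0.2736  0.03  ]
blue [316 224  24  30 128] ((333.567138671875, 241.7825927734375), (36.22708511352539, 36.8507080078125), 179.9882354736328) [ 0.4487 -0.3571  0.03  ]
red [311 300   8   9  55] [314.2909 304.0545] [ 0.3305 -0.3168  0.031 ]
axis [ 0.4554 -0.2974  0.03  ]
yellow 0.059938207945521835 143.20214731431213
green 0.05961369512964446 23.54722236527433
blue 0.06008811482402779 -96.35780491345093
now ang 331.4977288478878 r 0.08781243260129572 z 0.052438225782866485 ty az 61.03634019854821 j6 -1.6869213056077375 t 4.85 F [-0.2008  0.5155 -0.4586]
[0.1 6.9 0. ] turn -5.0
[ 0.9 13.   0. ] turn -9.0
[ 2.1 19.  -0. ] turn -13.0
[ 3.6 25.  -0. ] turn -17.0
[ 5.6 30.8 -0. ] turn -21.0
[ 8.  36.4 -0. ] turn -25.0
[10.8 41.9 -0. ] turn -29.0
[14.  47.2 -0. ] turn -33.0
[17.5 52.2 -0. ] turn -37.0
```

View pics/crop_3.png

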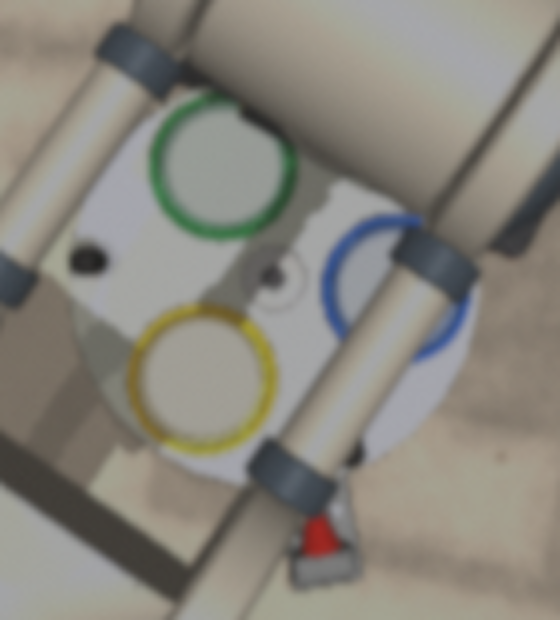

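move_arm --moves '[{"slide": [0.2,6,0],"turn": -4,"grip": 40},{"slide": [1,12,0],"turn": -8,"grip": 40},{"slide": [2,18,0],"turn": -12,"grip": 40},{"slide": [3.5,24,0],"turn": -16,"grip": 40},{"slide": [5,30,0],"turn": -20,"grip": 40},{"slide": [7.5,36,0],"turn": -24,"grip": 40},{"slide": [10,41,0],"turn": -28,"grip": 40},{"slide": [13.5,46.5,0],"turn": -32,"grip": 40},{"slide": [17,51.5,0],"turn": -36,"grip": 40},{"slide": [19.5,55.5,0],"turn": -39,"grip": 40},{"slide": [20.5,56.5,0],"turn": -40,"grip": 40},{"slide": [20.5,56.5,0],"turn": -40,"grip": 40}]'

```text
time_s: 6.35
tcp_pos: [0.5416, -0.2806, 0.052]
tool_rot: [-0.293, 3.127, -0.001]
wrist_force: [0.8, 0.2, -0.4]
finger_gap: 0.0354
```

```bash
python3 meas.py 4; python3 step.py 372 378 6;
```

```text
yellow [287 252  38  37 316] ((305.4869079589844, 269.9826354980469), (36.808998107910156, 37.15899658203125), 172.6313934326172) [ 0.3956 -0.3011  0.03  ]
green [258 213   8  27  36] ((274.8303527832031, 225.8714141845703), (33.69916534423828, 35.041587829589844), 33.8242073059082) [ 0.4823 -0.2428  0.03  ]
blue [310 203  37  37 263] ((328.2177429199219, 221.5381317138672), (36.3282585144043, 36.629661560058594), 4.964778900146484) [ 0.4884 -0.3477  0.03  ]
red [311 295   8  14  69] [314.029  302.7681] [ 0.3329 -0.3163  0.031 ]
axis [ 0.4554 -0.2972  0.03  ]
yellow 0.06000595536258483 -176.25312316580724
green 0.060691233086595166 63.69806142711292
blue 0.060306982465870906 -56.84151392329912
now ang 11.140287463852143 r 0.087895592413558 z 0.05186391001586187 ty az 100.72535822318498 j6 -2.2918742782846357 t 6.4 F [-0.3234  0.3004  0.0511]
[-0.   2.9 -0. ] turn -2.3
[ 0.   4.4 -0. ] turn -3.3
[ 0.1  5.9 -0. ] turn -4.3
[ 0.3  7.5 -0. ] turn -5.3
[ 0.4  9.  -0. ] turn -6.3
[ 0.6 10.5 -0. ] turn -7.3
```

View pics/crop_4.png

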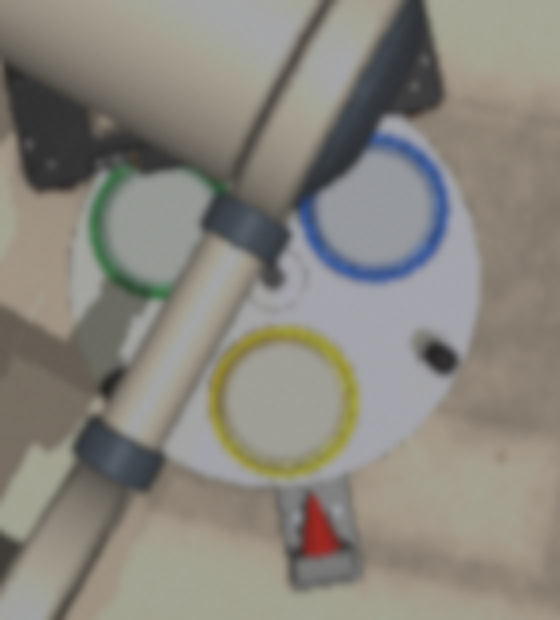

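move_arm --moves '[{"slide": [0,2,0],"turn": -1,"grip": 40},{"slide": [0,4,0],"turn": -2,"grip": 40},{"slide": [0.2,6,0],"turn": -3,"grip": 40},{"slide": [0.4,7.5,0],"turn": -4,"grip": 40},{"slide": [0.4,8,0],"turn": -4,"grip": 40},{"slide": [0.4,8,0],"turn": -4,"grip": 40},{"slide": [0.4,4,0],"turn": -4,"grip": 40},{"slide": [0.4,0,0],"turn": -4,"grip": 40},{"slide": [0.4,-2,0],"turn": -4,"grip": 40},{"slide": [0.4,-2,0],"turn": -4,"grip": 40}]'

```text
time_s: 7.65
tcp_pos: [0.5415, -0.2827, 0.0516]
tool_rot: [0.404, -3.115, -0.0]
wrist_force: [-0.7, -0.5, -0.6]
finger_gap: 0.0354
```

```bash
python3 meas.py 5; python3 step.py 372 378 1;
```

```text
yellow [290 251  37  38 319] ((308.3367919921875, 269.6112060546875), (36.729209899902344, 37.23947525024414), 9.605018615722656) [ 0.3961 -0.3067  0.03  ]
green [257 215   7  20  28] ((273.9560852050781, 228.25714111328125), (34.67822265625, 36.14861297607422), 144.42697143554688) [ 0.4777 -0.241   0.03  ]
blue [309 202  36  36 221] ((326.1871643066406, 219.3468017578125), (36.14120864868164, 36.93937683105469), 99.40573120117188) [ 0.4928 -0.3438  0.03  ]
red [311 295   8  14  69] [314.029  302.7681] [ 0.3329 -0.3163  0.031 ]
axis [ 0.4556 -0.2972  0.03  ]
yellow 0.06016107318885845 -170.90869027206537
green 0.06036523285005793 68.47041430102756
blue 0.059696975126811 -51.38936231201338
now ang 9.921568186110463 r 0.08747821565569268 z 0.05155486569904126 ty az 104.80028236452644 j6 -2.3657664189944305 t 7.7 F [ 0.2643 -0.0792  0.9715]
[-0.7 12.4  0. ] turn -3.2
```

View pics/crop_5.png

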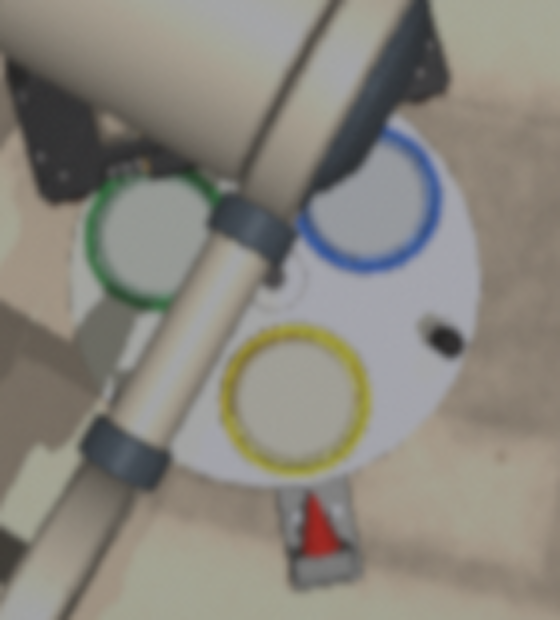

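Yellow now stands at 188.7°, and the pointer is at about 188.8–189°. The fingers are clear of the post on both sides, so I'm lifting straight up.

move_arm --moves '[{"slide": [0,0,-15],"turn": 0,"grip": 40},{"slide": [0,0,-40],"turn": 0,"grip": 40},{"slide": [0,0,-75],"turn": 0,"grip": 40},{"slide": [0,0,-110],"turn": 0,"grip": 40},{"slide": [0,0,-110],"turn": 0,"grip": 40},{"slide": [0,0,-110],"turn": 0,"grip": 40}]'

```text
time_s: 8.45
tcp_pos: [0.5414, -0.2823, 0.1612]
tool_rot: [0.405, -3.115, -0.0]
wrist_force: [-0.4, 0.6, -0.2]
finger_gap: 0.0353
```

```bash
python3 meas.py 6; python3 step.py 372 378 1; python3 - <<'E'
from h import *
im=vision.read_camera("scene"); cv2.imwrite("pics/s6.png",cv2.cvtColor(im,cv2.COLOR_RGB2BGR))
E
```

```text
yellow [290 251  37  38 325] ((308.404541015625, 269.61181640625), (36.924869537353516, 37.21742248535156), 18.274106979370117) [ 0.3961 -0.3068  0.03  ]
green [257 210  19  23  47] ((272.0814514160156, 227.33633422851562), (30.181705474853516, 35.62543487548828), 14.758529663085938) [ 0.4796 -0.2374  0.03  ]
blue [308 202  37  36 238] ((326.71630859375, 219.66217041015625), (35.30958557128906, 36.38759231567383), 46.66362762451172) [ 0.4922 -0.3449  0.03  ]
red [311 295   8  14  66] [314.0606 302.7273] [ 0.333  -0.3164  0.031 ]
axis [ 0.456  -0.2964  0.03  ]
yellow 0.060730986775397795 -170.072986201116
green 0.06352760272965595 68.16970850566284
blue 0.060521127998042816 -53.26516601380835
now ang 10.233657018723903 r 0.08714160795354614 z 0.1602849300085818 ty az 104.8144361455083 j6 -2.3657552308039858 t 8.5 F [ 0.7989 -0.1225 -1.4073]
[-1.  11.8  0. ] turn -3.2
```

View pics/crop_6.png

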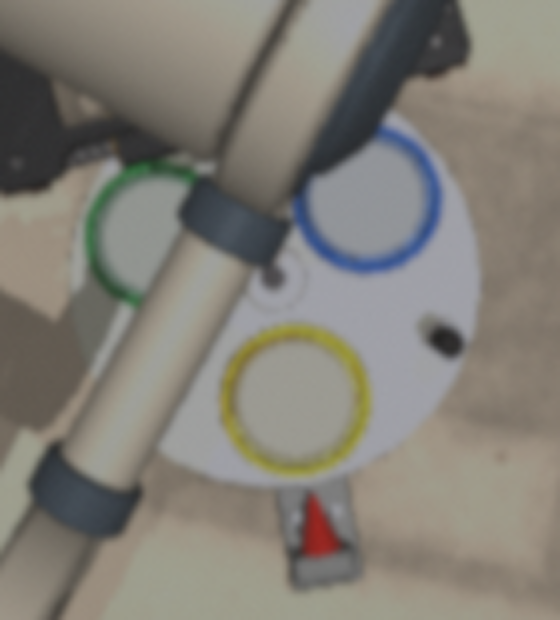

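View pics/s6.png

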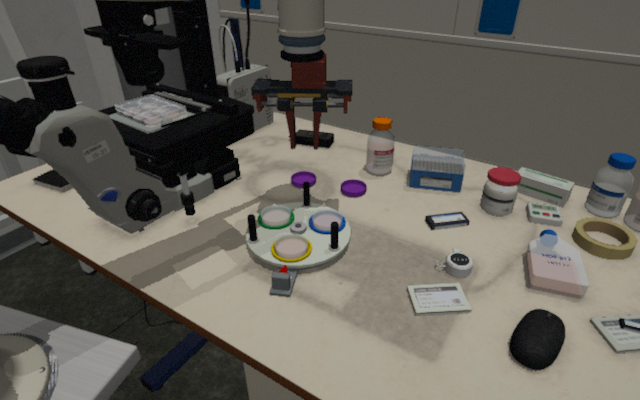

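The scene view shows yellow at (291,248) right before the pointer tip (284,268). All three dishes lie flat and the gripper is well above the posts. Yellow hasn't moved since before the lift.

```bash
python3 - <<'E'
from bench import arm
print(arm.sign_off())
E
```

```text
the job is handed in; nothing more can be done
None
```

I turned the carousel about 133° counter-clockwise, and the yellow seat now stands at the red pointer. I pushed one black post with the fingers set loosely around it, backed off so neither finger touched the post, lifted clear to about 160 mm, and signed off at about 8.5 s.

- **Position:** the yellow seat measured at 188.7–188.8° around the axis. The pointer measured 188.7° to 189.7°, depending on which part of it I used, so the seat should be within about 1 mm of the index spot. The dish can also lie up to 2.5 mm off-centre in its seat; I measured the seat ring, not the dish.
- **Stillness:** the yellow seat's image was the same before and after the lift, to within 0.1 pixel.
- **Dishes:** all three look flat in their seats in the last scene picture.
- **Check that disagreed:** in the last top view the arm hid part of the green seat. The axis fitted from all three seats was therefore about 1 mm off, and by that fit yellow reads about 189.9°. I relied on the axis from the first, unobstructed picture. The difference is about 1 mm, well inside the 15 mm limit.

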